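Seat a column in the sloping V-blocks and clamp it

ROBOT

A 6-joint arm with a two-finger parallel gripper is mounted at the origin on a cart in front of the work surface, level with it; the furniture and walls round the work are solid. World frame = base frame: x ahead of the robot, y to its left, z up, the work surface at z = 0. Lengths are in m, angles in degrees, forces in N, time in s.
With the tool pointing down it reaches from about 0.325 to 0.875 m from the base axis. Payload 4.4 kg.
Tool frame: the origin (TCP) lies at the very end of the fingers, on their centre line; the grasp point (between the pads) lies tcp_to_grasp behind it (tcp_to_grasp is the distance from the TCP to the grasp point, in m); z points along the fingers, y is the line along which they close (so a half turn about z gives the same grasp; the last joint's range is limited). The gripper opens to 85 mm and grips with 20 to 120 N. Pads are 22 mm wide; open, the fingers measure 114 mm over their backs; the gripper's body (76 mm by 85 mm) begins 54 mm behind the grasp point. The pads swing forward as they close: fully open they stand 13 mm farther back than shut.
Start: joints at [-73.654, 11.837, 88.321, -0, 79.842, -8.623], TCP at [0.243, -0.521, 0.231] pointing down, gripper open.
Joint ranges: [-156.59, 156.59], [-49.26, 127.26], [12.9, 141.05], [-63.56, 243.56], [4.71, 150.69], [-161.64, 161.64]. Speed limits (degrees/s): [159.86, 159.86, 180, 180, 180, 180].

INTERFACE

Orientations are given as [roll, pitch, yaw] about the fixed x, y, z axes, in that order (R = Rz(yaw) Ry(pitch) Rx(roll)).
In Python, from cell import observe, get_image, job_done, tcp_to_grasp gives the robot as it stands.
- The arm moves only by the tool carry_out, never from a script. Its argument "increments" is a list of rows, each a list of 7 numbers: the shift along the tool's x, y, z in mm, then the turn, a rotation vector about the tool's x, y, z in rad, then the opening, from 0 (shut) to 1 (fully open). In form: [[x, y, z, ax, ay, az, jaw], ...]. A call has 1 to 20 rows; each row is the pose to reach, as a shift and turn from the pose commanded when the call began, along the tool's axes at that moment; what a row does not reach only later rows make up. A row lasts 1/10 s, in which the tool goes at most 50 mm and 8.59 degrees, less where a joint would pass 70% of its speed; a pose out of reach is approached as far as the arm can. A call with a gripper value outside its range is refused whole. The fingers move at their own pace and stop on an object; the grip force is fixed at half the most. Time passes only in rows, so rows that repeat a pose let the fingers close. It gives the time, the measured TCP pose, the force, the opening and the grip force at its end, in the units of the state.
- observe(): the state, without advancing time (a new reading comes with each control period).
- get_image(name): name is "side" or "top" or "wrist"; returns a dict with "frame" (384x512x3 uint8, red, green, blue), "fx", "fy", "cx", "cy" (pixels), "xyz" and "orientation" of the camera in the world; the wrist camera has in their place "tool_from_camera" (4x4, takes a point from camera to tool coordinates, whose origin is the TCP and whose axes are the flange's). Camera axes: x right, y down, z forward; pixel columns grow to the right and rows downward; lengths in m; the calibration is good to about 2 mm. A picture is of the moment at which its call begins: read the wrist's pose just before it. There is no depth.
- job_done(): hands the job in; it is judged then, once.
The state is a dict: "clock": time; "qpos": joint angles; "joint_vel": joint speeds; "tau": joint torques, N m; "eef_pos": TCP position; "tcp_rot": TCP orientation; "contact_force": force on the tool from outside, world axes, zero at the start; "torque": the same for the moment, N m; "grip_width": opening from 0.0 (shut) to 1.0 (fully open); "gripper_force": force on a finger pad.
Only numpy, scipy, OpenCV 4.12 (cv2) and the standard library are available. Lean on these libraries where they do the work, as an engineer would, in place of code of your own. Each camera call takes 0.05 s, during which the arm holds its last target. There are 200 camera calls.

TASK

Pick up the thick steel column and lower it gently, without dropping it, into the two V-blocks of the sloping stand, so that its round tube lies fully down in both V's with one hexagon end fitting beyond each V-block, and let go of it. Then swing the stand's clamp arm down over it until the rubber pad rests on the tube. Leave the beaker, the slim column, the spanner and the timer where they are.

Things in the scene. Friction and masses are not known exactly. Their poses are not given: they have to be found in the camera images.
- column_mid (a point): Middle of the loose thick steel column, on its axis; x runs along the column, both ends are alike. Round tube 34 mm in diameter, bare for 52 mm either side of this point; beyond it on each side a dark hexagon end fitting 24 mm long, 44 mm across flats, 51 across corners, then a thin port 10 mm long. At the start it lies level on hexagon flats, axis 22 mm up.
- seat (a point): Where the middle of the seated column belongs: on the axis of the V's of the fixed sloping stand, 115 mm above the worktop. x runs along the V's, up the slope (25 degrees from level), away from the robot; y is level, across; z points out of the V's, square to the slope, leaning 25 degrees back towards the robot.
- v_low (a point): Middle of the lower V-block, 35 mm down the slope from the seat (on the seated axis, same axes as the seat). Aluminium, 90 degree V, 18 mm long, 80 mm wide, top 6 mm above the seated axis, V mouth 59 mm wide.
- v_high (a point): Middle of the upper V-block, alike, 35 mm up the slope from the seat. The 52 mm gap between the V-blocks is for the fingers: open at both sides, down to a base plate 50 mm below the seated axis. The column may lie up to 8 mm off the seat along x before an end fitting meets a V-block.
- clamp (a joint): Angle of the clamp arm: 0 closed on a seated column, growing as it opens (range -0.1 to 1.85 rad). It starts at 1.45 to 1.7, standing about square to the slope at its upper end. A stiff hinge (0.15 N m of friction) keeps it where it is left; pushed at the bar it moves with 1 to 5 N.
- clamp_hinge (a point): Pivot of the clamp arm (it turns about y), at x = +112, z = +36 mm in the seat's frame, with the seat's axes. The arm is a steel strip 22 mm wide, 8 mm thick; closed it points down the slope (-x) over the upper end fitting, and its rubber pad, 104 mm from the pivot, rests on the tube.
- clamp_bar (a point): Middle of the black round cross bar at the clamp arm's free end, by which to push it: 14 mm in diameter, 60 mm long, along y. With the arm closed it is at x = -130, z = +6 mm from the pivot in the seat's axes; as the arm opens it swings about the pivot out of the slope (+z) and then towards +x.
- beaker: Bystander: glass beaker, 66 mm in diameter, 78 mm high; origin at the centre of its underside.
- slim_column: Bystander: slim steel column with a blue sleeve, 132 x 17 x 15 mm, lying along its y axis; origin at the middle of its underside.
- spanner: Bystander: flat steel spanner, 128 x 25 x 8 mm, lying along its y axis; origin at the middle of its underside.
- timer: Bystander: white bench timer, 62 x 62 x 20 mm; origin at the centre of its underside.
- column: The thick steel column as a whole, 172 mm long, 0.3 to 0.65 kg; same origin and axes as its middle point.
- stand: The fixed sloping stand, foot plate 225 x 110 mm; origin on the worktop straight below the seat, x level towards its high end (away from the robot), z up. The front end is low; the rear end, with the clamp hinge, is about 205 mm high, and the open arm reaches to 335 mm.

How it is judged:
By the outcome, as a careful person would: the job done as asked, in the order asked, and still so for the second after the job is handed in, with the robot touching nothing.
It also fails if it takes over 72 s, if anything falls off the work surface, if the arm or the gripper's body presses on something with over 40 N, if the wrist force passes 120 N, or if a joint passes its speed limit or range.

## Working session

There is one attempt and no reset: what is moved stays moved. The work goes in short steps, Python scripts to look and compute and a tool call to move; the robot and the scene stay as the last step left them, time stands still between calls to the robot, and variables do not carry over. Pictures are saved under pics/ and viewed, at most 10 in all, crops included, and the job is handed in when it is done.

Besides the shell and the picture viewer there is one more tool, called after ">>>" as name([rows], argument=value, ...), one row to a line, values as JSON. carry_out: Moves the arm, as the interface text tells. Its arguments: {"type":"object","properties":{"increments":{"type":"array","items":{"type":"array","items":{"type":"number"}}}},"required":["increments"]}

```bash
ls; mkdir -p pics; python3 - <<'E'
from cell import *
import cv2,numpy as np
print(observe(), tcp_to_grasp)
for n in("side","top"):
    d=get_image(n); cv2.imwrite(f"pics/{n}0.png",cv2.resize(d["frame"][:,:,::-1],None,fx=1.5,fy=1.5,interpolation=cv2.INTER_CUBIC)); print({k:d[k] for k in d if k!="frame"})
E
```

```text
pics
{'clock': 0.0, 'qpos': array([-7.36531363e+01,  1.18846569e+01,  8.84063265e+01, -1.24332843e-04,
        7.98398114e+01, -8.62396775e+00]), 'joint_vel': array([-0.0283898 ,  0.0339758 ,  0.04000558, -0.01846736, -0.02311479,
       -0.01956826]), 'tau': array([ 5.21274815e-04, -3.83030713e+01, -2.91596317e+01, -2.79662008e-04,
        1.04864524e-02,  5.25522708e-06]), 'eef_pos': array([ 0.2425046 , -0.52052323,  0.23010906]), 'tcp_rot': array([-1.79870666e+02, -1.94915680e-02,  2.49708315e+01]), 'contact_force': array([ 0.61059306, -0.09766421,  0.29260315]), 'torque': array([-0.02104631, -0.0245023 , -0.02225272]), 'gripper_force': 0.0, 'grip_width': 0.9937693678021913} 0.0187
{'fx': 417.94547683555254, 'fy': 417.94547683555254, 'cx': 246.1598959030632, 'cy': 193.42409902496527, 'xyz': array([0.42664004, 0.51652947, 1.03932735]), 'orientation': array([-150.71806321,   -0.45322409, -166.89001148])}
{'fx': 386.96363884117943, 'fy': 386.96363884117943, 'cx': 253.3095534863684, 'cy': 190.0879359142224, 'xyz': array([0.37185418, 0.01578237, 1.21179408]), 'orientation': array([-1.70109194e+02, -1.10599686e-01, -9.11949027e+01])}
```

View pics/side0.png

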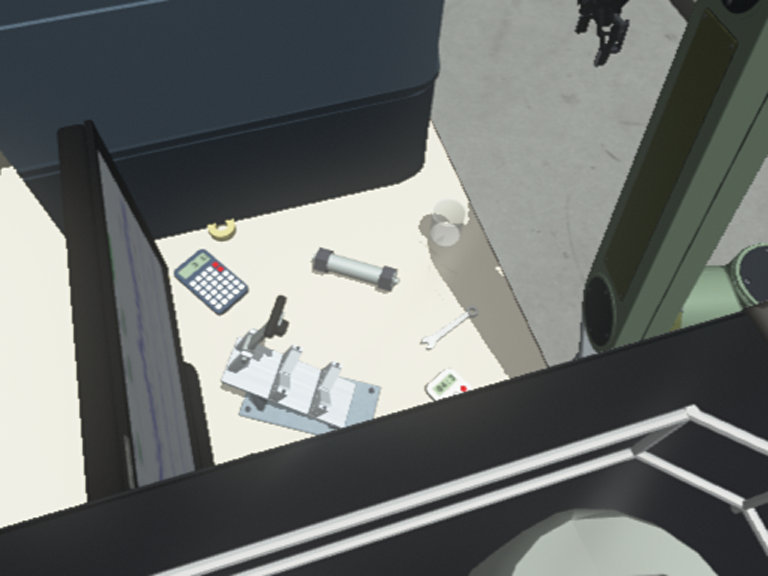

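View pics/top0.png

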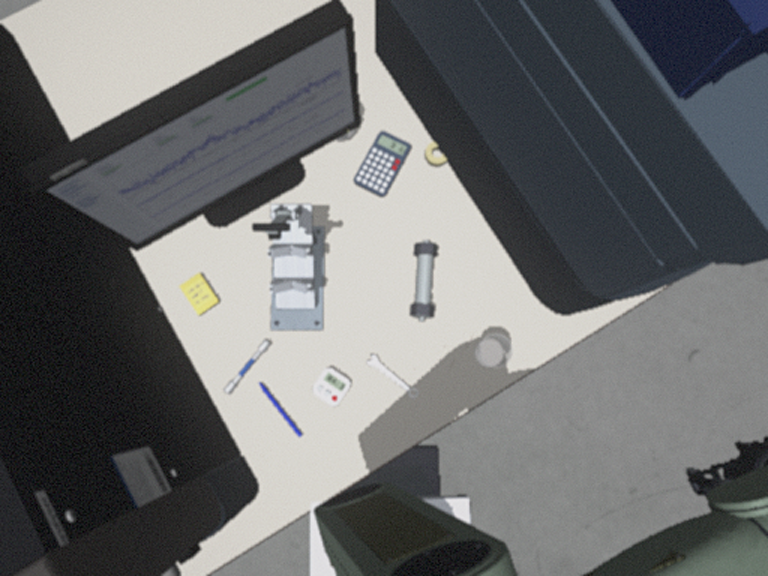

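The side view shows the column at about (355,270), the stand at about (300,380), the clamp bar at about (280,310), the spanner, timer and beaker. The top view shows the column from (426,247) to (422,311), the stand at x 271–325, y 205–330, and the bar at (270,228). I'll enlarge both.

```bash
cat > h.py <<'E'
from cell import *
import cv2,numpy as np
from scipy.spatial.transform import Rotation as R
def cam(d,st=None):
    if "xyz" in d: return np.array(d["xyz"]),R.from_euler("xyz",d["orientation"],degrees=True).as_matrix()
    Rt=R.from_euler("xyz",st["tcp_rot"],degrees=True).as_matrix();T=np.array(d["tool_from_camera"])
    return st["eef_pos"]+Rt@T[:3,3],Rt@T[:3,:3]
def ray(d,uv,st=None):
    o,M=cam(d,st); return o,M@np.array([(uv[0]-d["cx"])/d["fx"],(uv[1]-d["cy"])/d["fy"],1])
def atz(d,uv,z,st=None):
    o,v=ray(d,uv,st); return o+v*(z-o[2])/v[2]
def proj(d,p,st=None):
    o,M=cam(d,st); q=(np.asarray(p)-o)@M; return q[...,:2]/q[...,2:]*[d["fx"],d["fy"]]+[d["cx"],d["cy"]]
def tri(rays):
    A=np.zeros((3,3));b=np.zeros(3)
    for o,v in rays:
        v=v/np.linalg.norm(v);P=np.eye(3)-np.outer(v,v);A+=P;b+=P@o
    return np.linalg.solve(A,b)
E
python3 - <<'E'
from h import *
t=get_image("top");s=get_image("side")
f=lambda d,x,y,w,h,k:cv2.resize(d["frame"][y:y+h,x:x+w,::-1],None,fx=k,fy=k,interpolation=cv2.INTER_CUBIC)
a=f(t,160,130,140,95,5.7); b=f(s,140,155,140,140,4.2)
cv2.imwrite("pics/t1.png",a);cv2.imwrite("pics/s1.png",b)
for uv in ((426/1.5,247/1.5),(422/1.5,311/1.5)): print(atz(t,uv,.03))
for uv in ((271/1.5,330/1.5),(323/1.5,330/1.5),(325/1.5,226/1.5)): print(atz(t,uv,.005))
E
```

```text
[ 0.65676747 -0.08872431  0.03      ]
[ 0.52220741 -0.07587318  0.03      ]
[0.49204633 0.2378188  0.005     ]
[0.48980947 0.12961737 0.005     ]
[0.71351901 0.12442697 0.005     ]
```

View pics/t1.png

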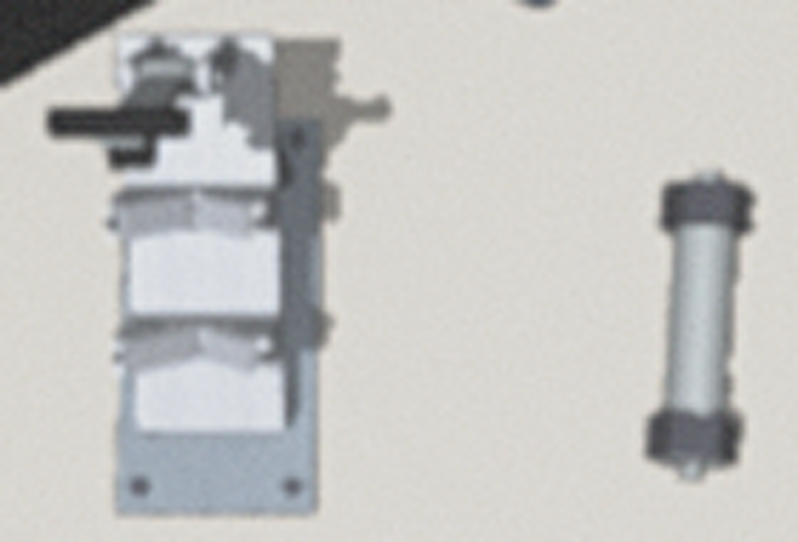

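View pics/s1.png

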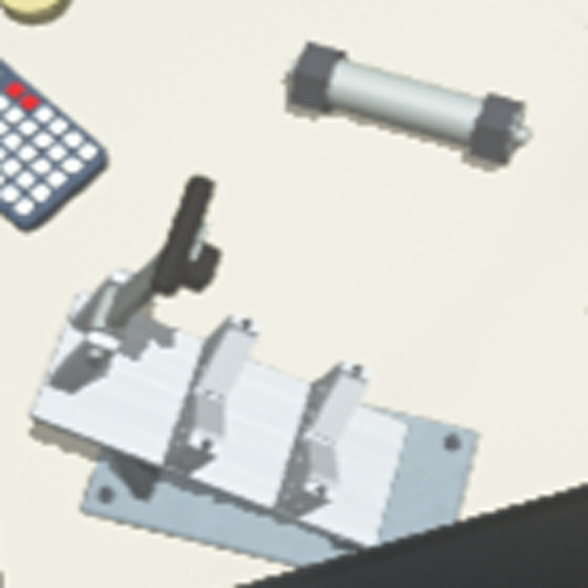

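The enlarged top crop shows the plate corners at (115,513), (317,513) and (322,120), the column port tips at (709,175) and (690,475), and the bar from (48,122) to (190,122). In the side crop the tips are at (288,78) and (530,134), the plate corners at (480,430) and (80,510), and the bar from (200,182) to (165,288).

```bash
python3 - <<'E'
from h import *
from scipy.optimize import least_squares as LS
t=get_image("top");s=get_image("side")
T=lambda x,y:np.array([160+x/5.7,130+y/5.7]);S=lambda x,y:np.array([140+x/4.2,155+y/4.2])
# column
def fc(p):
    a=np.array([p[0],p[1],.022]);u=np.array([np.cos(p[2]),np.sin(p[2]),0])*.086
    return np.r_[proj(t,a+u)-T(709,175),proj(t,a-u)-T(690,475),proj(s,a+u)-S(288,78),proj(s,a-u)-S(530,134)]
r=LS(fc,[.59,-.08,0]);print("col",r.x,np.degrees(r.x[2]),r.fun.round(1))
cs=[]
def fs(p):
    c,n=np.cos(p[2]),np.sin(p[2]);M=np.array([[c,-n,0],[n,c,0],[0,0,1]]);o=np.array([p[0],p[1],0])
    Q=lambda x,y:o+M@[x+p[3],y,p[4]]
    return np.r_[proj(t,Q(-.1125,.055))-T(115,513),proj(t,Q(-.1125,-.055))-T(317,513),proj(t,Q(.1125,-.055))-T(322,120),
      proj(s,Q(-.1125,-.055))-S(480,430),proj(s,Q(.1125,.055))-S(80,510),(p[4]-.008)*100,p[3]*100]
r=LS(fs,[.6,.18,0,0,.008]);p=r.x;print("stand",p,np.degrees(p[2]),r.fun.round(1))
for pa in (T(48,122),),: pass
e1=tri([ray(t,T(50,122)),ray(s,S(165,286))]);e2=tri([ray(t,T(188,122)),ray(s,S(203,182))]);print("bar ends",e1,e2)
def seatR(psi): return R.from_euler("zy",[psi,-np.radians(25)]).as_matrix()
for off in (0,):
  o=np.array([p[0],p[1],.115]);q=((e1+e2)/2-o)@seatR(p[2]);print("bar in seat",q)
  print("angle",np.arctan2(q[2]-.036,-(q[0]-.112))-np.arctan2(.006,.130), np.hypot(q[2]-.036,q[0]-.112))
# predicted v corners in crop coords
M=seatR(p[2])
for x in(-.044,-.026,.026,.044):
  for y,z in((.0295,.006),(0,-.0235),(-.0295,.006)):
    P=o+M@[x,y,z];print(x,y,((proj(t,P)-[160,130])*5.7).round(),((proj(s,P)-[140,155])*4.2).round())
E
```

```text
col [ 0.58545864 -0.08027333 -0.06551307] -3.7536224165967593 [-1.6  0.1 -0.1  1.6 -0.6 -2.1 -0.5 -0.2]
stand [ 6.01285866e-01  1.82745023e-01 -1.68566546e-02  4.01971001e-10
  1.00729740e-03] -0.9658151659331315 [ 0.1  0.9 -0.2  0.7 -0.2  0.2 -0.5 -0.3 -0.8 -0.4 -0.7  0. ]
bar ends [0.62491235 0.21140442 0.31329959] [0.62476883 0.15395049 0.30980875]
bar in seat [0.10440151 0.00169245 0.16818392]
angle 1.4672542180923125 0.13240213815721483
-0.044 0.0295 [133. 362.] [324. 474.]
-0.044 0 [199. 347.] [320. 438.]
-0.044 -0.0295 [249. 362.] [352. 379.]
-0.026 0.0295 [132. 328.] [295. 463.]
-0.026 0 [198. 313.] [292. 426.]
-0.026 -0.0295 [248. 327.] [324. 367.]
0.026 0.0295 [126. 228.] [209. 429.]
0.026 0 [193. 215.] [209. 393.]
0.026 -0.0295 [244. 227.] [242. 332.]
0.044 0.0295 [125. 192.] [179. 417.]
0.044 0 [192. 181.] [180. 381.]
0.044 -0.0295 [243. 192.] [212. 320.]
```

```bash
python3 - <<'E'
from h import *
t=get_image("top");s=get_image("side")
for n,uv in dict(beaker=(490,348),boxcorner=(565,312),boxedgeL=(430,155),boxTL=(378,50),boxR=(705,262),monbase=(250,225),monTop=(135,245)).items():
    print(n,[atz(t,np.array(uv)/1.5,z).round(3) for z in(0,.2,.35)])
# box bottom-front corner in side view: (420,180) top edge (438,80)
print(atz(s,np.array((415,182))/1.5,0),tri([ray(s,np.array((438,75))/1.5),ray(t,np.array((565,312))/1.5)]))
print(get_image("wrist")["tool_from_camera"])
E
```

```text
beaker [array([ 0.446, -0.217,  0.   ]), array([ 0.433, -0.179,  0.2  ]), array([ 0.424, -0.15 ,  0.35 ])]
boxcorner [array([ 0.518, -0.379,  0.   ]), array([ 0.494, -0.314,  0.2  ]), array([ 0.476, -0.265,  0.35 ])]
boxedgeL [array([ 0.872, -0.107,  0.   ]), array([ 0.79 , -0.087,  0.2  ]), array([ 0.728, -0.072,  0.35 ])]
boxTL [array([1.127, 0.002, 0.   ]), array([1.003, 0.004, 0.2  ]), array([0.909, 0.006, 0.35 ])]
boxR [array([ 0.619, -0.686,  0.   ]), array([ 0.578, -0.57 ,  0.2  ]), array([ 0.548, -0.483,  0.35 ])]
monbase [array([0.72 , 0.287, 0.   ]), array([0.663, 0.242, 0.2  ]), array([0.62 , 0.208, 0.35 ])]
monTop [array([0.681, 0.532, 0.   ]), array([0.63 , 0.447, 0.2  ]), array([0.592, 0.383, 0.35 ])]
[ 0.5162909  -0.32952212  0.        ] [ 0.48447484 -0.26771294  0.34323058]
[[-2.93850929e-04 -9.58863660e-01 -2.83866861e-01  7.26895272e-02]
 [ 9.99999934e-01 -3.41940843e-04  1.19858087e-04  6.53246248e-04]
 [-2.11993238e-04 -2.83866807e-01  9.58863698e-01 -1.42613025e-01]
 [ 0.00000000e+00  0.00000000e+00  0.00000000e+00  1.00000000e+00]]
```

>>> carry_out([
  [340, -306, -30, 0, 0, -2.64, 1],
  [340, -306, -30, 0, 0, -2.64, 1],
  [340, -306, -30, 0, 0, -2.64, 1],
  [340, -306, -30, 0, 0, -2.64, 1],
  [340, -306, -30, 0, 0, -2.64, 1],
  [340, -306, -30, 0, 0, -2.64, 1],
  [340, -306, -30, 0, 0, -2.64, 1],
  [340, -306, -30, 0, 0, -2.64, 1],
  [340, -306, -30, 0, 0, -2.64, 1],
  [340, -306, -30, 0, 0, -2.64, 1],
  [340, -306, -30, 0, 0, -2.64, 1],
  [340, -306, -30, 0, 0, -2.64, 1],
  [340, -306, -30, 0, 0, -2.64, 1],
  [340, -306, -30, 0, 0, -2.64, 1],
  [340, -306, -30, 0, 0, -2.64, 1],
  [340, -306, -30, 0, 0, -2.64, 1],
  [340, -306, -30, 0, 0, -2.64, 1],
  [340, -306, -30, 0, 0, -2.64, 1],
  [340, -306, -30, 0, 0, -2.64, 1],
])

```text
clock: 2.35
eef_pos: [0.4218, -0.1003, 0.2614]
tcp_rot: [-180.0, 0.0, 176.2]
contact_force: [-0.2, -0.3, -0.8]
grip_width: 1.002
gripper_force: 0.0
```

>>> carry_out([
  [-40, 8, 10, 0, 0, 0, 1],
  [-80, 16, 30, 0, 0, 0, 1],
  [-120, 24, 60, 0, 0, 0, 1],
  [-153, 30, 90, 0, 0, 0, 1],
  [-153, 30, 110, 0, 0, 0, 1],
  [-153, 30, 110, 0, 0, 0, 1],
  [-153, 30, 110, 0, 0, 0, 1],
])

```text
clock: 3.05
eef_pos: [0.5761, -0.0804, 0.1512]
tcp_rot: [180.0, -0.1, 176.2]
contact_force: [0.0, -0.7, -0.3]
grip_width: 0.999
gripper_force: 0.0
```

```bash
python3 - <<'E'
from h import *
st=observe();d=get_image("wrist");print(st["eef_pos"],st["tcp_rot"])
cv2.imwrite("pics/w1.png",cv2.resize(d["frame"][:,:,::-1],None,fx=1.5,fy=1.5))
p=np.array([.5855,-.0803,.022]);u=np.array([np.cos(-.0655),np.sin(-.0655),0])
print(d["fx"],[(proj(d,p+k*u,st)*1.5).round() for k in(-.086,-.052,.052,.086)])
E
```

```text
[ 0.57605825 -0.08039219  0.15119025] [ 1.79989518e+02 -6.20296010e-02  1.76170808e+02]
272.03999637892474 [array([387., 158.]), array([387., 212.]), array([387., 356.]), array([387., 397.])]
```

View pics/w1.png

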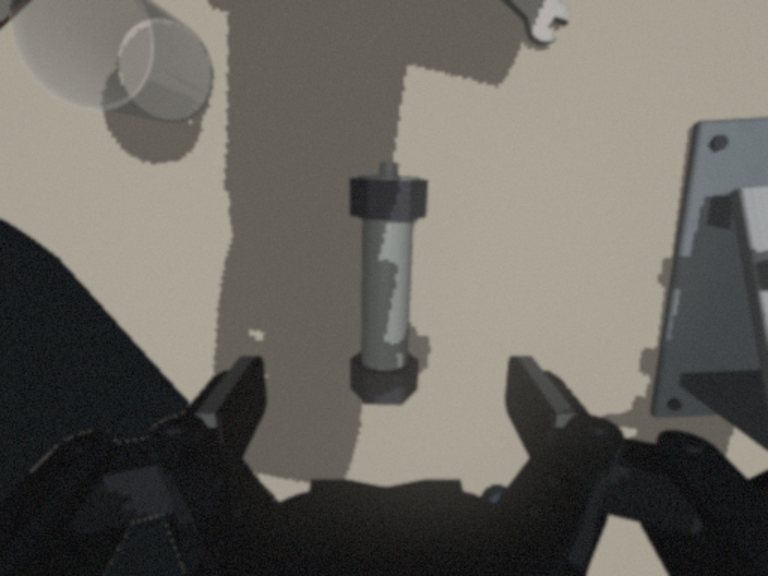

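The near port tip is at (388,163), with the tube edges at 362–412 near and 361–410 far. The column therefore sits about 4 mm farther forward than predicted, and its lateral position and yaw are good.

>>> carry_out([
  [-13, 0, 40, 0, 0, 0.008, 1],
  [-13, 0, 80, 0, 0, 0.008, 1],
  [-13, 0, 115, 0, 0, 0.008, 1],
  [-13, 0, 135, 0, 0, 0.008, 1],
  [-13, 0, 146, 0, 0, 0.008, 1],
  [-13, 0, 146, 0, 0, 0.008, 1],
  [-13, 0, 146, 0, 0, 0.008, 0],
  [-13, 0, 146, 0, 0, 0.008, 0],
  [-13, 0, 146, 0, 0, 0.008, 0],
  [-13, 0, 146, 0, 0, 0.008, 0],
  [-13, 0, 146, 0, 0, 0.008, 0],
  [-13, 0, 146, 0, 0, 0.008, 0],
  [-13, 0, 146, 0, 0, 0.008, 0],
  [-13, 0, 146, 0, 0, 0.008, 0],
])

```text
clock: 4.5
eef_pos: [0.5906, -0.0815, 0.0069]
tcp_rot: [-180.0, 0.1, 175.8]
contact_force: [0.1, -0.3, 6.0]
grip_width: 0.378
gripper_force: 59.8
```

>>> carry_out([
  [0, 0, -10, 0, 0, 0, 0],
  [0, 0, -30, 0, 0, 0, 0],
  [0, 0, -60, 0, 0, 0, 0],
  [0, 0, -100, 0, 0, 0, 0],
  [10, 20, -140, 0, 0, 0, 0],
  [20, 50, -180, 0, 0, 0, 0],
  [30, 80, -215, 0, 0, 0, 0],
  [38, 100, -245, 0, 0, 0, 0],
  [38, 108, -265, 0, 0, 0, 0],
  [38, 108, -270, 0, 0, 0, 0],
  [38, 108, -270, 0, 0, 0, 0],
  [38, 108, -270, 0, 0, 0, 0],
])

```text
clock: 5.7
eef_pos: [0.5583, 0.0286, 0.2732]
tcp_rot: [-180.0, -0.2, 175.7]
contact_force: [0.3, -0.4, -2.7]
grip_width: 0.378
gripper_force: 60.2
```

```bash
python3 - <<'E'
from h import *
st=observe();d=get_image("wrist");print(st["eef_pos"],st["tcp_rot"],st["grip_width"])
cv2.imwrite("pics/w2.png",cv2.resize(d["frame"][:,:,::-1],None,fx=1.5,fy=1.5))
o=np.array([.6,.1827,.115]);M=R.from_euler("zy",[-.0169,-np.radians(25)]).as_matrix()
for x in(-.044,-.026,.026,.044):
    print(x,[(proj(d,o+M@[x,y,z],st)*1.5).round().tolist() for y,z in((.0295,.006),(0,-.0235),(-.0295,.006),(-.04,.006))])
E
```

```text
[0.55834635 0.02857246 0.27316788] [-179.98403597   -0.21640756  175.72428139] 0.3775649426585351
-0.044 [[622.0, 244.0], [568.0, 255.0], [546.0, 248.0], [532.0, 249.0]]
-0.026 [[625.0, 266.0], [571.0, 275.0], [548.0, 271.0], [535.0, 272.0]]
0.026 [[635.0, 334.0], [578.0, 337.0], [556.0, 338.0], [542.0, 339.0]]
0.044 [[639.0, 359.0], [581.0, 360.0], [559.0, 363.0], [545.0, 363.0]]
```

View pics/w2.png

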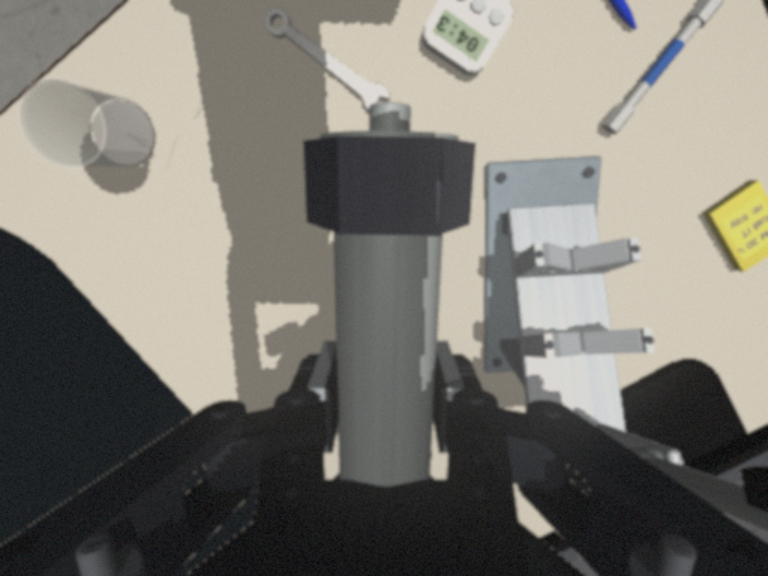

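The V apex lines run at about (573,247)–(575,271) for the lower block and (581,330)–(583,354) for the upper. That puts the stand about 4 mm nearer the robot and 2 mm further left than my plate fit. The held column's inner near hex edge is at row 235. Next I'll compute the offset in the hand and the placing pose.

```bash
python3 - <<'E'
from h import *
st=observe();d=get_image("wrist")
T=np.array(d["tool_from_camera"])
for row,z in((235,-.0371),(135,-.0371)):
    v=T[:3,:3]@[(388/1.5-d["cx"])/d["fx"],(row/1.5-d["cy"])/d["fy"],1];o=T[:3,3];print("tool pt",o+v*(z-o[2])/v[2])
Rt=R.from_euler("xyz",st["tcp_rot"],degrees=True)
S=R.from_euler("zy",[-.0169,-np.radians(25)]);o=np.array([.5965,.1845,.115])
G=S*R.from_euler("x",180,degrees=True)*R.from_euler("z",180,degrees=True)
print(G.as_euler("xyz",degrees=True))
rv=(Rt.inv()*G).as_rotvec();print("rotvec",rv)
for q in((-.05,0,.08),(-.05,0,.045),(0,0,.045),(0,0,.01),(0,0,0)):
    # column axis at tool z=-.0151
    P=o+S.apply(q)+G.apply([0,0,.0151]);print(q,P,(Rt.inv().apply(P-st["eef_pos"])*1000).round(1))
E
```

```text
tool pt [ 0.05439751  0.00033324 -0.0371    ]
tool pt [ 0.07881233  0.00029317 -0.0371    ]
[179.54850575  24.99618476 178.93162274]
rotvec [-0.02003125 -0.44049909 -0.05699794]
(-0.05, 0, 0.08) [0.52376316 0.18534496 0.15269148] [ 45.5 153.8 120.3]
(-0.05, 0, 0.045) [0.5385548  0.18534496 0.12097071] [ 30.6 154.9 151.9]
(0, 0, 0.045) [0.58386371 0.1845     0.1420986 ] [-14.5 157.5 130.6]
(0, 0, 0.01) [0.59865535 0.1845     0.11037783] [-29.4 158.6 162.3]
(0, 0, 0) [0.60288154 0.1845     0.10131475] [-33.7 158.9 171.3]
```

>>> carry_out([
  [25, 20, 0, 0, -0.06, -0.02, 0],
  [50, 45, 0, -0.006, -0.18, -0.04, 0],
  [70, 75, 10, -0.0126, -0.3, -0.057, 0],
  [70, 105, 20, -0.0126, -0.4, -0.057, 0],
  [70, 130, 40, -0.0126, -0.436, -0.057, 0],
  [60, 148, 70, -0.0126, -0.436, -0.057, 0],
  [50, 154, 95, -0.0126, -0.436, -0.057, 0],
  [43, 154, 119, -0.0126, -0.436, -0.057, 0],
  [43, 154, 119, -0.0126, -0.436, -0.057, 0],
  [43, 154, 119, -0.0126, -0.436, -0.057, 0],
  [43, 154, 119, -0.0126, -0.436, -0.057, 0],
])

```text
clock: 6.9
eef_pos: [0.5285, 0.1857, 0.1574]
tcp_rot: [180.0, 25.1, 179.0]
contact_force: [0.0, -0.5, -2.2]
grip_width: 0.375
gripper_force: 60.2
```

```bash
cat >> h.py <<'E'
SR=R.from_euler("ZY",[-.0169,-np.radians(25)]);SO=np.array([.5965,.1845,.115])
E
python3 - <<'E'
from h import *
st=observe();d=get_image("wrist");print(st["eef_pos"],st["tcp_rot"],st["contact_force"])
Rt=R.from_euler("xyz",st["tcp_rot"],degrees=True)
print("col mid in seat",SR.inv().apply(st["eef_pos"]+Rt.apply([.0025,0,-.0151])-SO)*1000)
cv2.imwrite("pics/w3.png",cv2.resize(d["frame"][:,:,::-1],None,fx=1.5,fy=1.5))
for x in(-.044,-.026,.026,.044):
    print(x,[(proj(d,SO+SR.apply([x,y,z]),st)*1.5).round().tolist() for y,z in((.04,.006),(.0295,.006),(0,-.0235),(-.0295,.006),(-.04,.006))])
E
```

```text
[0.52852572 0.18570311 0.1573561 ] [179.97884815  25.06750275 179.04167522] [ 0.00228257 -0.52147758 -2.17730827]
col mid in seat [-4.62325724e+01  4.71424736e-02  8.22163654e+01]
-0.044 [[462.0, 307.0], [442.0, 307.0], [386.0, 290.0], [330.0, 307.0], [310.0, 307.0]]
-0.026 [[460.0, 338.0], [441.0, 338.0], [386.0, 319.0], [331.0, 338.0], [312.0, 338.0]]
0.026 [[455.0, 421.0], [437.0, 421.0], [386.0, 394.0], [335.0, 421.0], [317.0, 421.0]]
0.044 [[454.0, 448.0], [436.0, 448.0], [386.0, 418.0], [336.0, 448.0], [318.0, 448.0]]
```

View pics/w3.png

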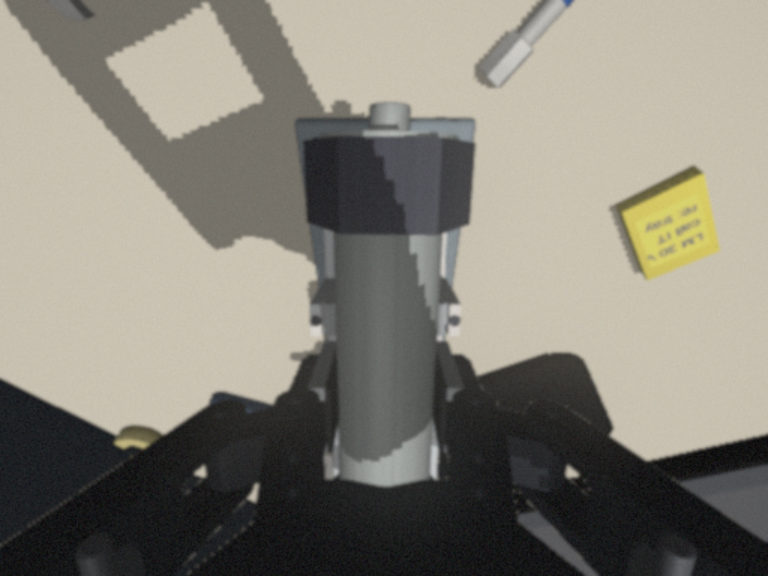

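The lower V-block's ends are at (310,303) and (461,303), matching the prediction within 1–3 px, so the column is centred over the V's. I'll advance and lower.

>>> carry_out([
  [0, 0, 20, 0, 0, 0, 0],
  [-5, 0, 37, 0, 0, 0, 0],
  [-20, 0, 37, 0, 0, 0, 0],
  [-36, 0, 37, 0, 0, 0, 0],
  [-46, 0, 37, 0, 0, 0, 0],
  [-46, 0, 37, 0, 0, 0, 0],
  [-46, 0, 45, 0, 0, 0, 0],
  [-46, 0, 55, 0, 0, 0, 0],
  [-46, 0, 65, 0, 0, 0, 0],
  [-46, 0, 72, 0, 0, 0, 0],
  [-46, 0, 75, 0, 0, 0, 0],
  [-46, 0, 75, 0, 0, 0, 0],
])

```text
clock: 8.15
eef_pos: [0.6008, 0.1846, 0.1065]
tcp_rot: [-180.0, 24.9, 179.1]
contact_force: [-0.7, 0.3, -1.9]
grip_width: 0.375
gripper_force: 60.4
```

```bash
cat > c.py <<'E'
from h import *
st=observe();Rt=R.from_euler("xyz",st["tcp_rot"],degrees=True)
print("col mid in seat",SR.inv().apply(st["eef_pos"]+Rt.apply([.0025,0,-.0151])-SO)*1000, "F seat",SR.inv().apply(st["contact_force"]),st["torque"],st["tcp_rot"])
E
python3 c.py
```

```text
col mid in seat [-2.15634217  0.1906553   5.58117161] F seat [-1.42440343  0.27795749 -1.47709688] [0.0198432  0.38762766 0.02051363] [-179.96889509   24.88169892  179.1004966 ]
```

Lower slowly, 1 mm per row.

>>> carry_out([
  [-1, 0, 1, 0, 0, 0, 0],
  [-2, 0, 2, 0, 0, 0, 0],
  [-2, 0, 3, 0, 0, 0, 0],
  [-2, 0, 4, 0, 0, 0, 0],
  [-2, 0, 4, 0, 0, 0, 0],
])

```text
clock: 8.65
eef_pos: [0.6047, 0.1847, 0.105]
tcp_rot: [-180.0, 25.0, 179.1]
contact_force: [0.6, 0.5, -4.0]
grip_width: 0.38
gripper_force: 60.4
```

```bash
python3 c.py
```

```text
col mid in seat [0.72172435 0.33598788 2.51420498] F seat [-1.14193313  0.46327954 -3.87002141] [-0.06137054  0.42795532  0.04051199] [-179.99805117   24.98576701  179.09027126]
```

>>> carry_out([
  [0, 0, 0.5, 0, 0, 0, 0],
  [0, 0, 1, 0, 0, 0, 0],
  [0, 0, 1.5, 0, 0, 0, 0],
  [0, 0, 2, 0, 0, 0, 0],
  [0, 0, 2, 0, 0, 0, 0],
])

```text
clock: 9.15
eef_pos: [0.6055, 0.1844, 0.104]
tcp_rot: [-179.9, 25.0, 179.1]
contact_force: [-6.1, -2.4, 5.0]
grip_width: 0.376
gripper_force: 61.5
```

```bash
python3 c.py
```

```text
col mid in seat [0.96309184 0.0518626  1.30785527] F seat [-3.37387178 -2.51894017  7.07521227] [-0.36408517  0.7996453  -0.09357477] [-179.94515755   24.98027965  179.11818222]
```

>>> carry_out([
  [0, 0, 0.5, 0, 0, 0, 0],
  [0, 0, 1, 0, 0, 0, 0],
  [0, 0, 1.5, 0, 0, 0, 0],
  [0, 0, 1.5, 0, 0, 0, 0],
])

```text
clock: 9.55
eef_pos: [0.6056, 0.1844, 0.1038]
tcp_rot: [-179.9, 25.0, 179.1]
contact_force: [-14.8, -4.9, 14.6]
grip_width: 0.383
gripper_force: 62.9
```

```bash
python3 c.py
```

```text
col mid in seat [1.04361945 0.02775247 1.13402722] F seat [-7.16307503 -5.10797021 19.46944916] [-0.54245789  1.42197972 -0.16008734] [-179.90738019   24.95653792  179.1441881 ]
```

>>> carry_out([
  [0, 0, -1, 0, 0, 0, 0],
  [0, 0, -1, 0, 0, 0, 0.7],
  [0, 0, -1, 0, 0, 0, 1],
  [0, 0, -1, 0, 0, 0, 1],
  [0, 0, -1, 0, 0, 0, 1],
  [0, 0, -1, 0, 0, 0, 1],
  [0, 0, -1, 0, 0, 0, 1],
  [0, 0, -15, 0, 0, 0, 1],
  [0, 0, -40, 0, 0, 0, 1],
  [20, 0, -75, 0, 0, 0, 1],
  [50, 0, -110, 0, 0, 0, 1],
  [90, 0, -130, 0, 0, 0, 1],
  [110, 0, -140, 0, 0, 0, 1],
  [110, 0, -140, 0, 0, 0, 1],
])

```text
clock: 10.95
eef_pos: [0.4445, 0.1873, 0.1816]
tcp_rot: [-180.0, 24.9, 179.2]
contact_force: [-0.1, -0.1, -0.8]
grip_width: 1.005
gripper_force: 0.0
```

```bash
python3 - <<'E'
from h import *
st=observe();d=get_image("wrist");print(st["eef_pos"],st["tcp_rot"])
t=get_image("top");s=get_image("side")
f=lambda d,x,y,w,h,k:cv2.resize(d["frame"][y:y+h,x:x+w,::-1],None,fx=k,fy=k,interpolation=cv2.INTER_CUBIC)
a=f(d,128,96,256,288,300/288*1);a=cv2.resize(d["frame"][:,:,::-1],(400,300));b=f(t,150,120,133,100,3)[:300,:400];c=f(s,130,190,133,100,6)
im=np.zeros((600,800,3),np.uint8);im[:300,:400]=a;im[:b.shape[0],400:400+b.shape[1]]=b
im[300:,:400]=cv2.resize(c,(400,300));im[300:,400:]=cv2.resize(d["frame"][100:280,136:376,::-1],(400,300))
cv2.imwrite("pics/m1.png",im)
for x in(-.044,-.026,.026,.044): print((proj(d,SO+SR.apply([x,.04,.006]),st)-[136,100])/.6+[400,300])
b=SO+SR.apply([.1044,.0,.168]);print("bar",b,(proj(d,b,st)*400/512))
E
```

```text
[0.44450737 0.1873299  0.18156177] [-179.98775878   24.91860539  179.18743025]
[664.00351552 542.54612688]
[662.85709878 567.57055901]
[659.75772231 635.22495788]
[658.75258019 657.16559232]
bar [0.62011529 0.18410086 0.31138105] [200.35096905 446.50794469]
```

View pics/m1.png

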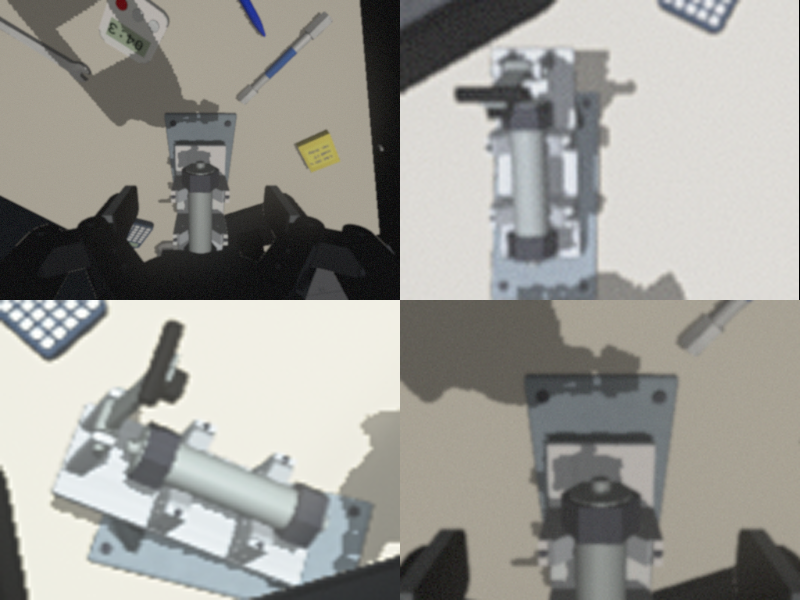

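The column lies in both V's with a fitting beyond each block: side crop fittings at (155,455) and (305,515), V-blocks at about (175,500) and (265,480). The clamp is still open, with its bar at (165,360) in that crop. Next I'll go with shut fingers over the bar to its far side.

>>> carry_out([
  [0, 0, -40, 0, 0, 0, 0],
  [0, 0, -80, 0, 0, 0, 0],
  [-20, 0, -100, 0, 0, 0, 0],
  [-60, 0, -100, 0, 0, 0, 0],
  [-105, 0, -100, 0, 0, 0, 0],
  [-150, 0, -100, 0, 0, 0, 0],
  [-195, 0, -100, 0, 0, 0, 0],
  [-230, 0, -100, 0, 0, 0, 0],
  [-247, 0, -100, 0, 0, 0, 0],
  [-247, 0, -95, 0, 0, 0, 0],
  [-247, 0, -75, 0, 0, 0, 0],
  [-247, 0, -55, 0, 0, 0, 0],
  [-247, 0, -40, 0, 0, 0, 0],
  [-247, 0, -40, 0, 0, 0, 0],
  [-247, 0, -40, 0, 0, 0, 0],
])

```text
clock: 12.6
eef_pos: [0.6541, 0.1839, 0.3221]
tcp_rot: [-180.0, 24.9, 179.1]
contact_force: [0.7, -0.9, 0.1]
grip_width: 0.0
gripper_force: 0.0
```

```bash
cat > c.py <<'E'
from h import *
st=observe();Rt=R.from_euler("xyz",st["tcp_rot"],degrees=True)
print("tcp in seat",SR.inv().apply(st["eef_pos"]-SO)*1000, "F seat",SR.inv().apply(st["contact_force"]),st["tcp_rot"])
E
python3 c.py
python3 - <<'E'
from h import *
s=get_image("side");t=get_image("top")
cv2.imwrite("pics/m2.png",np.hstack([cv2.resize(s["frame"][150:290,130:263,::-1],(400,420)),cv2.resize(t["frame"][110:230,140:254,::-1],(400,420))]))
E
```

```text
tcp in seat [139.72547782   0.39304756 163.33460227] F seat [ 0.70527276 -0.85814185 -0.2004775 ] [-179.98290869   24.9162662   179.09882041]
```

View pics/m2.png

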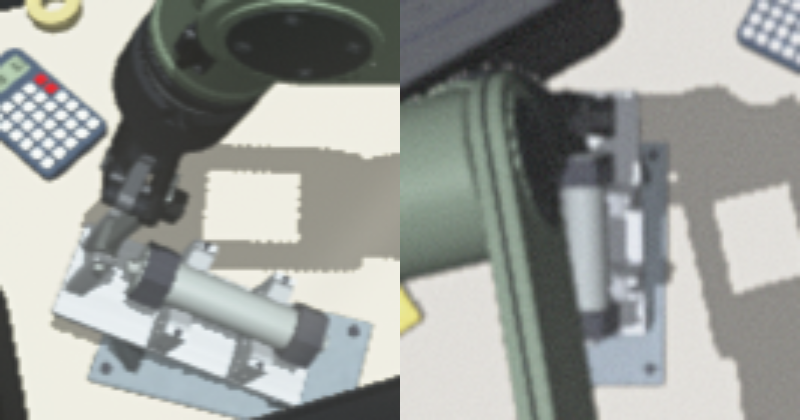

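>>> carry_out([
  [10, 0, 1, 0, 0, 0, 0],
  [18, 0, 2, 0, 0, 0, 0],
  [26, 0, 3, 0, 0, 0, 0],
  [35, 0, 5, 0, 0, 0, 0],
  [43, 0, 7, 0, 0, 0, 0],
  [51, 0, 9, 0, 0, 0, 0],
  [59, 0, 13, 0, 0, 0, 0],
  [67, 0, 16, 0, 0, 0, 0],
  [75, 0, 20, 0, 0, 0, 0],
  [83, 0, 25, 0, 0, 0, 0],
  [91, 0, 31, 0, 0, 0, 0],
  [91, 0, 31, 0, 0, 0, 0],
])

```text
clock: 13.9
eef_pos: [0.5832, 0.1848, 0.2536]
tcp_rot: [-179.9, 24.7, 179.1]
contact_force: [-0.1, -0.5, 0.5]
grip_width: -0.001
gripper_force: 0.0
```

```bash
python3 c.py
```

```text
tcp in seat [4.65509273e+01 1.03898556e-01 1.31243651e+02] F seat [ 0.14857982 -0.53793772  0.46414314] [-179.94116609   24.7461914   179.12434756]
```

>>> carry_out([
  [-2, 0, -12, 0, 0, 0, 0],
  [-2, 0, -34, 0, 0, 0, 0],
  [10, 0, -38, 0, 0, 0, 0],
  [22, 0, -34, 0, 0, 0, 0],
  [22, 0, -20, 0, 0, 0, 0],
  [25, 0, -8, 0, 0, 0, 0],
  [30, 0, 0, 0, 0, 0, 0],
  [37, 0, 10, 0, 0, 0, 0],
  [45, 0, 20, 0, 0, 0, 0],
  [51, 0, 32, 0, 0, 0, 0],
  [56, 0, 43, 0, 0, 0, 0],
])

```text
clock: 15.0
eef_pos: [0.552, 0.1854, 0.1918]
tcp_rot: [-180.0, 24.9, 179.1]
contact_force: [-0.7, -0.2, -0.3]
grip_width: -0.006
gripper_force: 0.5
```

```bash
python3 c.py
```

```text
tcp in seat [-7.90462076  0.1504988  88.4259784 ] F seat [-0.72125589 -0.24108606 -0.00250437] [-179.98340531   24.91953828  179.09184824]
```

>>> carry_out([
  [4, 0, 8, 0, 0, 0, 0],
  [7, 0, 16, 0, 0, 0, 0],
  [8, 0, 22, 0, 0, 0, 0],
  [9, 0, 28, 0, 0, 0, 0],
  [9, 0, 32, 0, 0, 0, 0],
  [9, 0, 32, 0, 0, 0, 0],
])

```text
clock: 15.6
eef_pos: [0.5579, 0.1854, 0.1604]
tcp_rot: [-180.0, 25.0, 179.1]
contact_force: [-0.6, 0.6, 0.7]
grip_width: -0.0
gripper_force: 0.0
```

```bash
python3 c.py; python3 - <<'E'
from h import *
s=get_image("side")
cv2.imwrite("pics/m3.png",cv2.resize(s["frame"][170:290,120:280,::-1],(800,600),interpolation=cv2.INTER_CUBIC))
E
```

```text
tcp in seat [-15.8049586    0.25648845  57.41911762] F seat [-0.27503542  0.62214449  0.95473843] [-179.99200076   24.96519131  179.08841958]
```

View pics/m3.png

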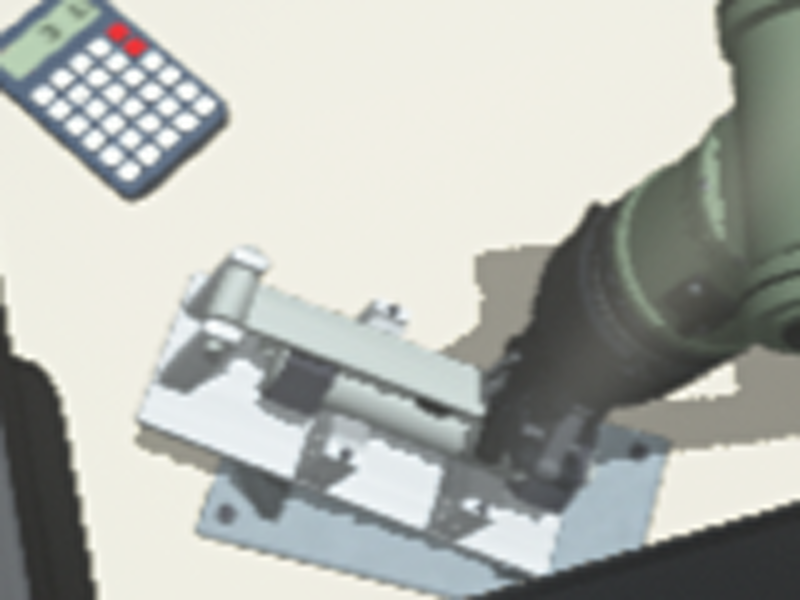

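The clamp arm is nearly closed. It runs from (230,300) to (480,385) over the column, with the fingertips on the bar at about (490,400). I'll press on until the pad makes contact.

>>> carry_out([
  [0, 0, 2, 0, 0, 0, 0],
  [0, 0, 4, 0, 0, 0, 0],
  [0, 0, 6, 0, 0, 0, 0],
  [0, 0, 7, 0, 0, 0, 0],
  [0, 0, 7, 0, 0, 0, 0],
])

```text
clock: 16.15
eef_pos: [0.5608, 0.1854, 0.1544]
tcp_rot: [-180.0, 25.0, 179.1]
contact_force: [1.3, -0.2, 0.0]
grip_width: -0.002
gripper_force: 0.0
```

```bash
python3 c.py
```

```text
tcp in seat [-15.7130641    0.28375245  50.78150758] F seat [ 1.21075013 -0.19075686 -0.54977852] [-179.99348734   24.98788652  179.09292185]
```

>>> carry_out([
  [0, 0, 1, 0, 0, 0, 0],
  [0, 0, 2, 0, 0, 0, 0],
  [0, 0, 3, 0, 0, 0, 0],
  [0, 0, 3, 0, 0, 0, 0],
])

```text
clock: 16.55
eef_pos: [0.5615, 0.1854, 0.1531]
tcp_rot: [-180.0, 24.9, 179.1]
contact_force: [-9.7, -1.6, 12.2]
grip_width: 0.001
gripper_force: 7.6
```

```bash
python3 c.py
```

```text
tcp in seat [-15.64292064   0.34086008  49.33443767] F seat [-3.56471994 -1.76591911 15.14880824] [-179.96896865   24.94991461  179.10253344]
```

>>> carry_out([
  [0, 0, -1, 0, 0, 0, 0],
  [0, 0, -4, 0, 0, 0, 0],
  [0, 0, -15, 0, 0, 0, 0],
  [0, 0, -45, 0, 0, 0, 0],
  [10, 0, -85, 0, 0, 0, 0],
  [40, 0, -125, 0, 0, 0, 0],
  [80, 0, -150, 0, 0, 0, 0],
  [100, 0, -150, 0, 0, 0, 0],
  [100, 0, -150, 0, 0, 0, 0],
])

```text
clock: 17.45
eef_pos: [0.4055, 0.1879, 0.2451]
tcp_rot: [180.0, 25.0, 179.2]
contact_force: [0.7, 0.4, -0.4]
grip_width: 0.003
gripper_force: 0.0
```

```bash
python3 - <<'E'
from h import *
st=observe();d=get_image("wrist");print(st["eef_pos"],st["contact_force"])
# bar: dark strip - predicted pixel for closed and sample column profile beside arm
for z in(.042,.046,.052): print(proj(d,SO+SR.apply([-.018,0.0,z]),st))
g=d["frame"].mean(2);u,v=proj(d,SO+SR.apply([-.018,.024,.042]),st).round().astype(int);print(u,v,g[max(v-25,0):v+25,u].astype(int))
E
```

```text
[0.40546428 0.18793402 0.24506855] [ 0.66659802  0.42481564 -0.41911839]
[256.69886007 255.98630533]
[256.70112813 257.66661793]
[256.7046303  260.26123197]
276 256 [130 130 127 120  92  64  43  39  48  45  42  44  43  37  36  48  38  42
  41  40  42  35  43  37  36  34  38  35  40  35  31  35  39  30  36  40
  42  38  35  35  27  27  28  33  32  34  24  24  26  33]
```

```bash
python3 - <<'E'
from h import *
s=get_image("side");g=s["frame"].mean(2).astype(np.float32)
for a in(-.02,0,.03,.06,.1,.15):
    ph=a+.046;r=.1301;c=[SO+SR.apply([.112-r*np.cos(ph),y,.036+r*np.sin(ph)+.003]) for y in np.r_[np.linspace(-.028,-.015,6),np.linspace(.015,.028,6)]]
    p=proj(s,np.array(c)).astype(np.float32);print(a,p[0],cv2.remap(g,p[:,0],p[:,1],cv2.INTER_LINEAR).ravel().round().astype(int))
E
```

```text
-0.02 [221.4219  238.78404] [87 71 76 76 71 72 75 76 77 77 76 75]
0 [221.80037 238.47423] [94 72 70 73 73 71 76 77 78 78 78 75]
0.03 [222.33276 237.99155] [114  68  71  72  72  73  77  79  79  80  80  79]
0.06 [222.82198 237.48741] [177  92  70  73  73  74  78  79  81  81  80  82]
0.1 [223.40562 236.78226] [235 145  78  71  74  75  79  80  80  81  82  81]
0.15 [224.02205 235.84854] [237 235 144  75  72  74  79  79  80  80  80  81]
```

```bash
python3 -c "
from cell import *
print(job_done())"
```

```text
the job is handed in; nothing more can be done
None
```

The column is seated in both V-blocks with an end fitting beyond each, and the clamp's rubber pad was pressed down onto the tube before I let go; the job was handed in at about 17.5 s, with no verdict returned.

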